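# Draw a plane iron out of its chest and set it to the stop

### The job

Press a fingertip lightly on the widest plane iron and draw it forward along its lane until its tail overhangs the open front of the chest far enough to be grasped, then pick it up by that tail. Lay it flat on the plywood setting board, its sharp edge butted gently and squarely against the stop and its tail out over the board's front, and let go. Do not press hard on the iron, ram its edge into the stop or drop it, and leave the other irons, the bench plane and the grinding jig as they are.

Things in the scene. Friction and masses are not known exactly. Their poses are not given: they have to be found in the camera images.
- chest: Low wooden chest fixed to the bench, 212 mm deep (x), 200 mm wide (y). On top three open-fronted lanes along x, centred at y = -64, 0, +64 mm. Origin: middle of the front edge, 48 mm below the lane floor; x from the open front (robot side) to the back, y left, z up. Place and yaw vary; let into the bench by 0 to 10 mm, so the lane floor is 38 to 48 mm above the bench. Its upright front is free.
- chest_lip (a point): Middle of the chest's front edge at the height of the lane floor; axes as chest. Each lane is 56 mm wide and 200 mm long from here (x = 0) to the back wall (14 mm high), with 8 mm high, 8 mm thick walls on both sides. Floor and walls are hard and do not give.
- iron_mid (a point): Centre, half-way up, of the widest plane iron: loose flat steel blade 185 mm long (x), 50 mm wide (y), 3 mm thick, slotted, 160 to 260 g, balanced here. Starts flat in any of the three lanes, tail 4 to 13 mm inside the open front, 3 mm play at each side. x points from tail to sharp edge, z up. A light press of 4 to 12 N on its top drags it along; over 25 N harms it.
- iron_tail (a point): Middle of the blunt tail end of the widest iron (92.5 mm from its centre along -x), half-way up its thickness; axes as iron_mid.
- iron_edge (a point): Middle of the sharp edge of the widest iron (92.5 mm from its centre along +x), half-way up its thickness; axes as iron_mid. Butting takes a light but definite touch of a few newtons; over 25 N on this edge harms it.
- setting_board: Plywood setting board fixed on the bench, 140 mm wide (y), its top 36 mm above the bench and free from the front edge (x = 0) to the stop's face (x = 125 mm). Origin: middle of the front edge, on the underside; x from the front (robot side) to the stop, y left, z up. Its upright front is free. Place and yaw vary; chest and board may change sides.
- stop_foot (a point): Middle of the foot of the stop's face, on the board's top 125 mm behind the board's front edge; axes as setting_board.
- stop: Dark wooden stop across the back of the setting board, fixed to it: 22 mm deep, 140 mm wide, 18 mm high above the board's top. Same origin and axes as setting_board; its face lies at x = 125 mm.
- short_iron: Another plane iron, 115 x 40 x 3 mm, lying in another lane; to be left alone. Origin at the centre of its underside, x along it.
- narrow_iron: Another plane iron, 150 x 32 x 3 mm, lying in another lane; to be left alone. Origin at the centre of its underside, x along it.
- bench_plane: Metal bench plane without its iron, 245 mm long, 62 mm wide, 115 mm high, standing between chest and board farther from the robot; to be left alone. Origin at the centre of its sole.
- grinding_jig: Small clamping jig of the wet grinder, 80 x 45 mm, 36 mm high, lying between chest and board; to be left alone. Origin at the centre of its underside.
Not all that is in view belongs to the job. What is shaped like the part that bears iron_mid but blue or turquoise is not meant.

How it is judged:
By the outcome, as a careful person would: the job done as asked, in the order asked, and still so for the second after the job is handed in, with the robot touching nothing.
It also fails if it takes over 72 s, if anything falls off the work surface, if the arm or the gripper's body presses on something with over 40 N, if the wrist force passes 120 N, or if a joint passes its speed limit or range.

### The arm

A 7-joint arm with a two-finger parallel gripper is mounted at the origin on the work surface. World frame = base frame: x ahead of the robot, y to its left, z up, the work surface at z = 0. Lengths are in m, angles in rad, forces in N, time in s.
With the tool pointing down it reaches from about 0.425 to 0.95 m from the base axis. Payload 4.7 kg.
Tool frame: the origin (TCP) lies at the very end of the fingers, on their centre line; the grasp point (between the pads) lies grip_depth behind it (grip_depth is the distance from the TCP to the grasp point, in m); z points along the fingers, y is the line along which they close (so a half turn about z gives the same grasp; the last joint's range is limited). The gripper opens to 85 mm and grips with 20 to 120 N. Pads are 22 mm wide; open, the fingers measure 114 mm over their backs; the gripper's body (76 mm by 85 mm) begins 54 mm behind the grasp point. The pads swing forward as they close: fully open they stand 13 mm farther back than shut.
Start: joints at [-1.243, 0.469, -0.049, 1.532, 0.024, 1.141, -0.082], TCP at [0.236, 0.633, 0.231] pointing down, gripper open.
Joint ranges: [-2.59, 2.59], [-0.33, 1.99], [-1.39, 1.29], [0.1, 2.45], [-1.04, 4.18], [0.21, 1.99], [-2.66, 2.66]. Speed limits (rad/s): [2.57, 2.57, 3.14, 3.14, 3.14, 3.14, 3.14].

### API

Orientations are given as a unit quaternion [x, y, z, w].
In Python, from plant import * gives the robot as it stands.
- The arm moves only by the tool play_rows, never from a script. Its argument "targets" is text: rows parted by semicolons, each of 7 numbers parted by spaces: the shift along the tool's x, y, z normalised to -1 to 1, where 1 is 0.08 m, then the turn, a rotation vector about the tool's x, y, z normalised to -1 to 1, where 1 is 90 degrees, then the gripper's target within -1 to 1 (shut at 1, half-way at 0, fully open at -1). In form: tx ty tz ax ay az jaw; .... A call has 1 to 5 rows; each row shifts and turns the commanded pose from where the row before left it, along the tool's axes as they then stand; what a row does not reach is not made up. A row lasts 1/8 s, in which the tool goes at most 62.5 mm and 10.7 degrees, less where a joint would pass 70% of its speed; a pose out of reach is approached as far as the arm can. A call with a number of a shift or a turn outside -1 to 1 is refused whole. A call with a gripper value outside its range is refused whole. The fingers move at their own pace and stop on an object; "force" is the grip in N (left out, the last holds). Time passes only in rows, so rows that do not move let the fingers close. It gives the time, the measured TCP pose, the force, the opening and the grip force at its end, in the units of the state.
- read_state(): the state, without advancing time (a new reading comes with each control period).
- snapshot(name): name is "scene" or "top" or "wrist"; returns the picture (480x640x3 uint8, red, green, blue); there is no depth.
- calibration(name): a dict with "fx", "fy", "cx", "cy" (pixels), "world_to_cam" (4x4, takes a point from world to camera coordinates). Camera axes: x right, y up, looking along -z (the intrinsics and any distortion apply to the point x, -y, -z); pixel columns grow to the right and rows downward; lengths in m; the calibration is good to about 2 mm. The wrist camera is an equidistant fisheye: a pixel r from the principal point sees the ray r / f radians off the axis. A picture is of the moment at which its call begins: read the wrist's pose just before it. calibration takes no time and is no camera call; for the wrist camera it gives the pose at the moment of the call.
- hand_in(): hands the job in; it is judged then, once.
The state is a dict: "t": time; "joint_positions": joint angles; "joint_velocities": joint speeds; "effort": joint torques, N m; "ee_pos": TCP position; "ee_rot": TCP orientation; "ft_force": force on the tool from outside, world axes, zero at the start; "torque": the same for the moment, N m; "width": finger opening in m; "finger_force": force on a finger pad.
Only numpy, scipy, OpenCV 4.12 (cv2) and the standard library are available. Lean on these libraries where they do the work, as an engineer would, in place of code of your own. Each camera call takes 0.05 s, during which the arm holds its last target. There are 200 camera calls.

## Working session

There is one attempt and no reset: what is moved stays moved. The work goes in short steps, Python scripts to look and compute and a tool call to move; the robot and the scene stay as the last step left them, time stands still between calls to the robot, and variables do not carry over. Pictures are saved under pics/ and viewed, at most 10 in all, crops included, and the job is handed in when it is done.

Besides the shell and the picture viewer there is one more tool, called after "Request:" in YAML: its name, and indented under it one key for each argument. play_rows: Moves the arm, as the interface text tells. Scaled input: -1 to 1 covers 0.08 m each way for a shift and 90 degrees each way for a turn. Its arguments: {"type":"object","properties":{"targets":{"type":"string"},"force":{"type":"number"}},"required":["targets"]}

```bash
mkdir -p pics; ls; python3 - <<'E'
from plant import *
import cv2,numpy as np
s=read_state();print({k:np.round(v,3) for k,v in s.items()})
for n in("scene","top"):
    im=snapshot(n);cv2.imwrite(f"pics/{n}0.png",im[:,:,::-1]);c=calibration(n);print(n,c["fx"],c["cx"],c["cy"],np.round(c["world_to_cam"],3).tolist(),[k for k in c])
E
```

```text
pics
{'t': np.float64(0.0), 'joint_positions': array([-1.243,  0.469, -0.049,  1.534,  0.024,  1.141, -0.082]), 'joint_velocities': array([-0.   , -0.   , -0.   , -0.001, -0.   ,  0.001,  0.   ]), 'effort': array([ 0.0000e+00, -5.1032e+01, -4.6000e-02, -2.3771e+01,  1.1000e-02,
        8.0000e-03, -0.0000e+00]), 'ee_pos': array([0.236, 0.632, 0.23 ]), 'ee_rot': array([ 0.177,  0.984, -0.001, -0.   ]), 'ft_force': array([0.299, 0.404, 1.048]), 'torque': array([-0.011, -0.028,  0.039]), 'finger_force': np.float64(0.0), 'width': np.float64(0.085)}
scene 522.0098366254401 322.1872008264954 234.47254357521058 [[-0.535, 0.845, 0.02, 0.332], [-0.514, -0.344, 0.786, 0.218], [0.671, 0.41, 0.618, -1.531], [0.0, 0.0, 0.0, 1.0]] ['fx', 'fy', 'cx', 'cy', 'world_to_cam']
top 552.8019366518341 319.44912913380034 233.65691582244224 [[-0.003, -1.0, 0.01, -0.093], [0.981, -0.001, 0.194, -0.513], [-0.194, 0.01, 0.981, -1.218], [0.0, 0.0, 0.0, 1.0]] ['fx', 'fy', 'cx', 'cy', 'world_to_cam']
```

View pics/top0.png

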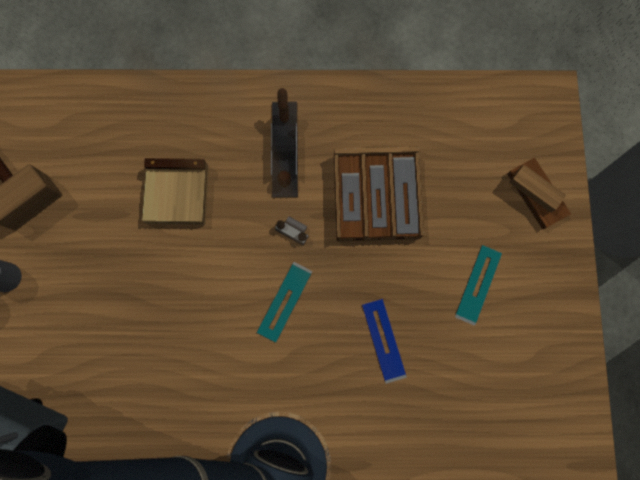

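View pics/scene0.png

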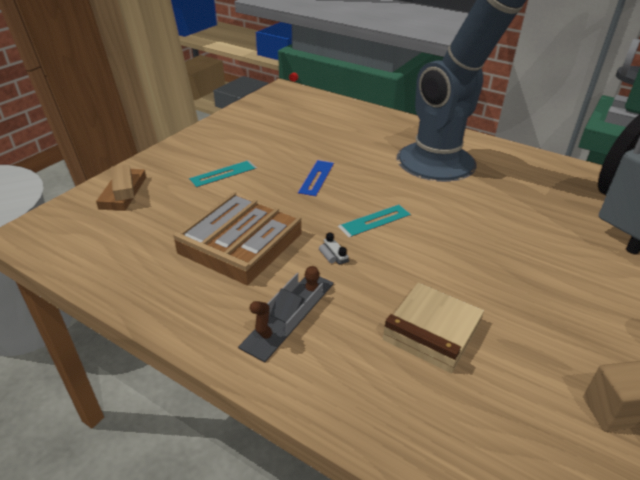

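The top view shows three grey irons in the chest lanes: short at (351,197), narrow at (378,195) and widest at (405,195). The right-lane one fits, being both widest and longest. The blue and turquoise ones on the bench are decoys. The board is at (174,195), with its stop at row 163. I'll confirm with an enlarged crop and measure.

```bash
cat > h.py <<'E'
from plant import *
import cv2,numpy as np
from scipy.spatial.transform import Rotation as R
def ray(n,uv,c=None):
    c=c or calibration(n);uv=np.atleast_2d(np.asarray(uv,float))
    a=(uv[:,0]-c["cx"])/c["fx"];b=(uv[:,1]-c["cy"])/c["fy"]
    if n=="wrist":
        r=np.hypot(a,b)+1e-12;d=np.c_[np.sin(r)*a/r,-np.sin(r)*b/r,-np.cos(r)]
    else: d=np.c_[a,-b,-np.ones(len(a))]
    W=np.array(c["world_to_cam"]);return -W[:3,:3].T@W[:3,3],d@W[:3,:3]
def on(n,uv,z,c=None):
    o,d=ray(n,uv,c);return o+d*((z-o[2])/d[:,2])[:,None]
def proj(n,P,c=None):
    c=c or calibration(n);W=np.array(c["world_to_cam"]);q=np.atleast_2d(P)@W[:3,:3].T+W[:3,3]
    x,y,z=q[:,0],-q[:,1],-q[:,2]
    if n=="wrist":
        r=np.hypot(x,y)+1e-12;t=np.arctan2(r,z);x,y,z=x/r*t,y/r*t,1
    return np.c_[c["fx"]*x/z+c["cx"],c["fy"]*y/z+c["cy"]]
def tri(n1,u1,n2,u2):
    o1,d1=ray(n1,u1);o2,d2=ray(n2,u2);d1,d2=d1[0],d2[0]
    s=np.linalg.lstsq(np.c_[d1,-d2],o2-o1,rcond=None)[0]
    a,b=o1+d1*s[0],o2+d2*s[1];return (a+b)/2,np.linalg.norm(a-b)
E
python3 - <<'E'
from h import *
im=cv2.imread("pics/top0.png");hsv=cv2.cvtColor(im,cv2.COLOR_BGR2HSV)
a=cv2.resize(im[145:250,325:430],(560,560),interpolation=cv2.INTER_CUBIC)  #5.33x
b=cv2.resize(im[150:240,130:220],(225,225),interpolation=cv2.INTER_CUBIC)
o=np.zeros((560,790,3),np.uint8);o[:,:560]=a;o[:225,562:787]=b;cv2.imwrite("pics/crop1.png",o)
m=((hsv[...,1]<70)&(hsv[...,2]>70)).astype(np.uint8);m[:, :330]=0;m[:,425:]=0;m[:150]=0;m[240:]=0
for c in cv2.findContours(m,0,2)[0]:
    if cv2.contourArea(c)>100:
        r=cv2.minAreaRect(c);p=on("top",cv2.boxPoints(r),.046);print("iron",np.round(r[0],1),np.round(p,3).tolist())
print(hsv[195,174],hsv[195,110])
m=((hsv[...,2]>150)&(hsv[...,1]<130)).astype(np.uint8);m[:,:135]=0;m[:,215:]=0;m[:150]=0;m[235:]=0
for c in cv2.findContours(m,0,2)[0]:
    if cv2.contourArea(c)>100:
        r=cv2.minAreaRect(c);p=on("top",cv2.boxPoints(r),.036);print("board",r,np.round(p,3).tolist())
E
```

```text
iron [350.9 196.4] [[0.66, -0.147, 0.046], [0.661, -0.187, 0.046], [0.547, -0.188, 0.046], [0.546, -0.149, 0.046]]
iron [377.7 195.5] [[0.679, -0.212, 0.046], [0.681, -0.244, 0.046], [0.532, -0.248, 0.046], [0.531, -0.217, 0.046]]
iron [405.5 194.7] [[0.698, -0.268, 0.046], [0.701, -0.318, 0.046], [0.518, -0.322, 0.046], [0.515, -0.273, 0.046]]
[ 19 124 130] [ 16 135 123]
```

View pics/crop1.png

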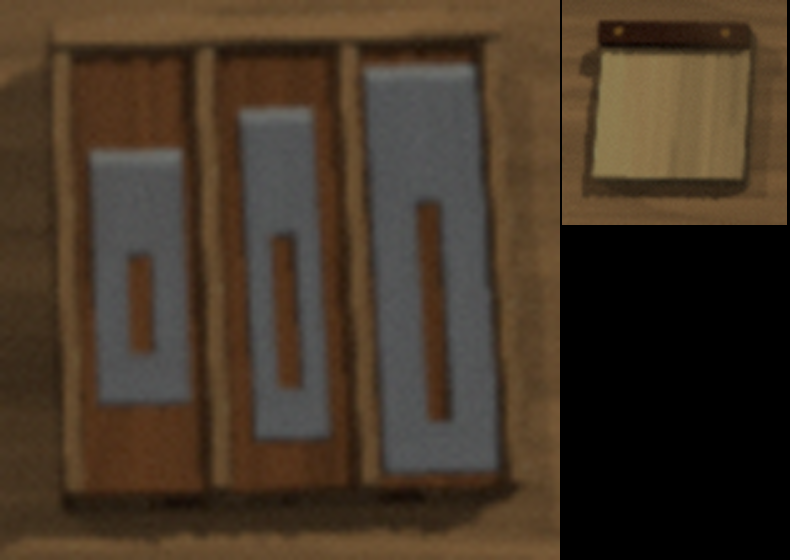

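The crop confirms it: the right-lane iron (crop 365–495 × 65–470, about 50×184 mm) is the widest. The other two measure 40 and 32 mm. Next I'll compute the path over the board and on to the chest.

```bash
cat >> h.py <<'E'
def rows(targets,jaw=-1,vmax=.055,wmax=10.2):
    """targets: list of (pos, tool-x heading deg), tool down; prints rows"""
    s=read_state();p=np.array(s["ee_pos"]);r=R.from_quat(s["ee_rot"]);k=0
    for P,h in targets:
        P=np.array(P,float);c,sn=np.cos(np.radians(h)),np.sin(np.radians(h))
        G=R.from_matrix(np.c_[[c,sn,0],[sn,-c,0],[0,0,-1]])
        w=(r.inv()*G).as_rotvec();n=max(1,int(np.ceil(max(np.linalg.norm(P-p)/vmax,np.degrees(np.linalg.norm(w))/wmax))))
        dp=(P-p)/n
        for i in range(n):
            t=np.r_[r.inv().apply(dp)/.08,w/n/(np.pi/2),jaw];r=r*R.from_rotvec(w/n);k+=1
            print(" ".join(f"{x:.3f}".rstrip("0").rstrip(".") for x in t),end=";\n" if k%5 else "\n--\n")
        p=P
E
python3 - <<'E'
from h import *
import plant;print([k for k in dir(plant) if k[0]!='_'][:30], getattr(plant,'grip_depth',None))
c=calibration("wrist");W=c["world_to_cam"];W=np.array(W);s=read_state();r=R.from_quat(s["ee_rot"])
print("cam in tool",r.inv().apply(-W[:3,:3].T@W[:3,3]-s["ee_pos"]),"axes",r.inv().apply(W[:3,:3]).round(2).tolist(),c["fx"],c["cx"],c["cy"])
print(on("top",[[145,222],[205,228],[147,170],[205,170]],.036).round(3).tolist())
rows([((.5,.22,.25),25),((.5,.18,.25),0)])
E
```

```text
['IKError', 'calibration', 'grip_depth', 'hand_in', 'read_state', 'snapshot'] 0.0187
cam in tool [ 7.69372890e-02  2.24734999e-05 -1.43168062e-01] axes [[-0.0, 1.0, -0.0], [0.95, 0.0, 0.3], [0.3, -0.0, -0.95]] 371.64829954431775 311.82106046009477 236.29790434325625
[[0.544, 0.312, 0.036], [0.53, 0.172, 0.036], [0.67, 0.314, 0.036], [0.67, 0.177, 0.036]]
-0.35 -0.262 -0.017 -0 0 0.107 -1;
-0.389 -0.2 -0.017 -0 0 0.107 -1;
-0.417 -0.133 -0.017 -0 0 0.107 -1;
-0.433 -0.061 -0.017 -0 0 0.107 -1;
-0.437 0.012 -0.017 -0 0 0.107 -1
--
-0.429 0.085 -0.017 -0 0 0.107 -1;
-0.409 0.155 -0.017 -0 0 0.107 -1;
-0.377 0.221 -0.017 -0 0 0.107 -1;
-0.335 0.281 -0.018 -0 0 0.107 -1;
-0.283 0.333 -0.018 -0 0 0.107 -1
--
-0.224 0.376 -0.018 -0 0 0.107 -1;
-0.158 0.408 -0.018 -0 0 0.107 -1;
-0.087 0.428 -0.018 -0 0 0.107 -1;
-0.015 0.437 -0.018 -0 0 0.107 -1;
-0.07 0.151 -0 -0 -0 0.093 -1
--
-0.048 0.16 -0 -0 -0 0.093 -1;
-0.024 0.165 -0 -0 -0 0.093 -1;
```

```bash
python3 - <<'E'
from h import *
rows([((.5,.25,.25),180)])
E
```

```text
-0.529 -0.369 -0.027 -0 -0 -0.025 -1;
-0.514 -0.39 -0.027 -0 -0 -0.025 -1;
-0.499 -0.41 -0.027 -0 -0 -0.025 -1;
-0.482 -0.429 -0.027 -0 -0 -0.025 -1;
-0.465 -0.448 -0.027 -0 -0 -0.025 -1
--
-0.446 -0.466 -0.027 -0 -0 -0.025 -1;
-0.428 -0.483 -0.027 -0 -0 -0.025 -1;
-0.408 -0.5 -0.027 -0 -0 -0.025 -1;
-0.388 -0.516 -0.027 -0 -0 -0.025 -1;
```

Request:
play_rows:
  targets: "-0.53 -0.37 -0.027 0 0 -0.025 -1;-0.515 -0.39 -0.027 0 0 -0.025 -1;-0.5 -0.41 -0.027 0 0 -0.025 -1;-0.48 -0.43 -0.027 0 0 -0.025 -1;-0.465 -0.45 -0.027 0 0 -0.025 -1"

```text
t: 0.72
ee_pos: [0.3831, 0.418, 0.2418]
ee_rot: [0.079, 0.997, -0.0, -0.0]
ft_force: [1.0, 0.6, 0.3]
width: 0.0854
finger_force: 0.0
```

Request:
play_rows:
  targets: "-0.445 -0.465 -0.027 0 0 -0.025 -1;-0.43 -0.48 -0.027 0 0 -0.025 -1;-0.41 -0.5 -0.027 0 0 -0.025 -1;-0.39 -0.515 -0.027 0 0 -0.025 -1;0 0 0 0 0 0 -1"

```text
t: 1.35
ee_pos: [0.5026, 0.2449, 0.2506]
ee_rot: [0.006, 1.0, -0.001, 0.0]
ft_force: [-0.8, 0.8, -0.1]
width: 0.0854
finger_force: 0.0
```

```bash
python3 - <<'E'
from h import *
s=read_state();print(s["ee_pos"],s["ee_rot"],s["joint_positions"],s["t"])
c=calibration("wrist");im=snapshot("wrist");cv2.imwrite("pics/w1.png",im[:,:,::-1])
import pickle;pickle.dump(c,open("w1.pkl","wb"))
rows([((.53,-.295,.25),181.4)])
E
```

```text
[0.50259242 0.24489188 0.25062497] [ 6.24471491e-03  9.99979879e-01 -1.02335010e-03  4.43781741e-04] [-0.58195027  0.26124438  0.06347355  1.79291549 -0.01599492  1.08824988
  1.0451086 ] 1.35
-0.042 -0.678 0.001 -0 -0 -0.002 -1;
-0.04 -0.678 0.001 -0 -0 -0.002 -1;
-0.038 -0.678 0.001 -0 -0 -0.002 -1;
-0.035 -0.679 0.001 -0 -0 -0.002 -1;
-0.033 -0.679 0.001 -0 -0 -0.002 -1
--
-0.031 -0.679 0.001 -0 -0 -0.002 -1;
-0.029 -0.679 0.001 -0 -0 -0.002 -1;
-0.026 -0.679 0.001 -0 -0 -0.002 -1;
-0.024 -0.679 0.001 -0 -0 -0.002 -1;
-0.022 -0.679 0.001 -0 -0 -0.002 -1
--
```

View pics/w1.png

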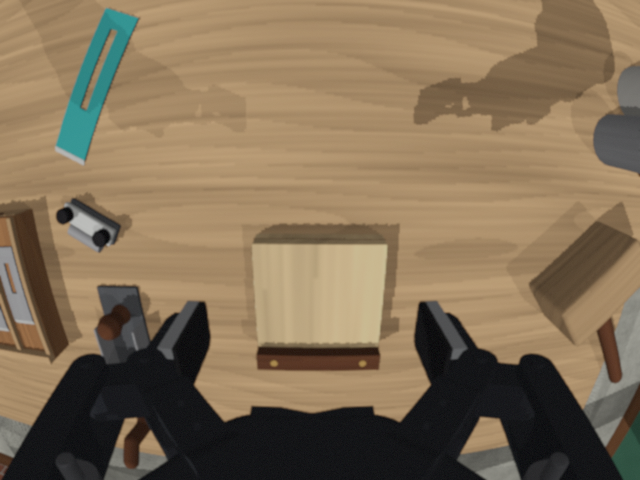

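The wrist view shows the board's front corners at (252,241) and (387,241), and the stop's foot line from (258,346) to (381,345). The iron plane, jig and decoys are clear of them.

```bash
python3 - <<'E'
from h import *
import pickle
c=pickle.load(open("w1.pkl","rb"));g=cv2.cvtColor(cv2.GaussianBlur(cv2.imread("pics/w1.png"),(3,3),0),cv2.COLOR_BGR2GRAY).astype(float)
def edge(vert,lo,hi,sig,rng):
    out=[]
    for k in rng:
        l=(g[lo:hi,k] if vert else g[k,lo:hi]);d=sig*np.gradient(l);i=int(np.argmax(d))
        w=np.clip(d[max(i-2,0):i+3],0,None);p=lo+(w*np.arange(max(i-2,0),max(i-2,0)+len(w))).sum()/w.sum()
        out.append((k,p) if vert else (p,k))
    return on("wrist",out,.036,c)[:,:2]
def fit(P): 
    v=cv2.fitLine(P.astype(np.float32),cv2.DIST_HUBER,0,.001,.001).ravel();return v
F=fit(edge(1,230,255,1,range(262,380,3)));S=fit(edge(1,335,356,-1,range(268,374,3)))
L=fit(edge(0,240,270,1,range(255,340,3)));Rr=fit(edge(0,372,396,-1,range(255,340,3)))
def ang(v): return np.degrees(np.arctan2(v[1],v[0]))
print("angs F,S,L,R",[round(ang(v),2) for v in(F,S,L,Rr)])
def X(a,b):
    t=np.linalg.solve(np.c_[a[:2],-b[:2]],b[2:]-a[2:])[0];return a[2:]+t*a[:2]
fl,fr,sl,sr=X(F,L),X(F,Rr),X(S,L),X(S,Rr)
for n,p in zip(("fl","fr","sl","sr"),(fl,fr,sl,sr)):print(n,p.round(4))
print("width",np.linalg.norm(fl-fr),np.linalg.norm(sl-sr),"depth",np.linalg.norm((fl+fr-sl-sr)/2),"stop mid",(sl+sr)/2,"front",(fl+fr)/2)
E
```

```text
angs F,S,L,R [np.float32(89.1), np.float32(88.63), np.float32(-0.9), np.float32(-1.06)]
fl [0.5459 0.1819]
fr [0.5481 0.3221]
sl [0.6715 0.18  ]
sr [0.6748 0.3197]
width 0.14013284 0.13978334 depth 0.12610956 stop mid [0.67311585 0.24982968] front [0.54702497 0.25199762]
```

Request:
play_rows:
  targets: "-0.04 -0.68 0 0 0 -0.002 -1;-0.04 -0.68 0 0 0 -0.002 -1;-0.04 -0.68 0 0 0 -0.002 -1;-0.035 -0.68 0 0 0 -0.002 -1;-0.035 -0.68 0 0 0 -0.002 -1"

```text
t: 2.02
ee_pos: [0.5157, -0.0217, 0.2506]
ee_rot: [-0.008, 1.0, 0.0, -0.0]
ft_force: [0.4, -0.0, 0.5]
width: 0.0853
finger_force: 0.0
```

Request:
play_rows:
  targets: "-0.03 -0.68 0 0 0 -0.002 -1;-0.03 -0.68 0 0 0 -0.002 -1;-0.025 -0.68 0 0 0 -0.002 -1;-0.02 -0.68 0 0 0 -0.002 -1;-0.02 -0.68 0 0 0 -0.002 -1"

```text
t: 2.65
ee_pos: [0.5319, -0.2932, 0.2503]
ee_rot: [-0.016, 1.0, 0.001, -0.0]
ft_force: [1.0, 0.6, 0.1]
width: 0.0851
finger_force: 0.0
```

Request:
play_rows:
  targets: "0 0 0 0 0 0 -1"

```text
t: 2.78
ee_pos: [0.5301, -0.2973, 0.2502]
ee_rot: [-0.011, 1.0, -0.001, -0.001]
ft_force: [-0.5, -0.1, 0.3]
width: 0.0853
finger_force: 0.0
```

```bash
python3 - <<'E'
from h import *
s=read_state();print(s["ee_pos"],s["ee_rot"],s["joint_positions"],s["t"])
c=calibration("wrist");im=snapshot("wrist");cv2.imwrite("pics/w2.png",im[:,:,::-1])
import pickle;pickle.dump(c,open("w2.pkl","wb"))
E
```

```text
[ 0.53014339 -0.2973214   0.25018127] [-1.10978860e-02  9.99937765e-01 -9.58312085e-04 -6.20929958e-04] [ 0.16446065  0.35163926  0.36369284  1.6956845  -0.13405933  1.11925994
  2.1594442 ] 2.775
```

View pics/w2.png

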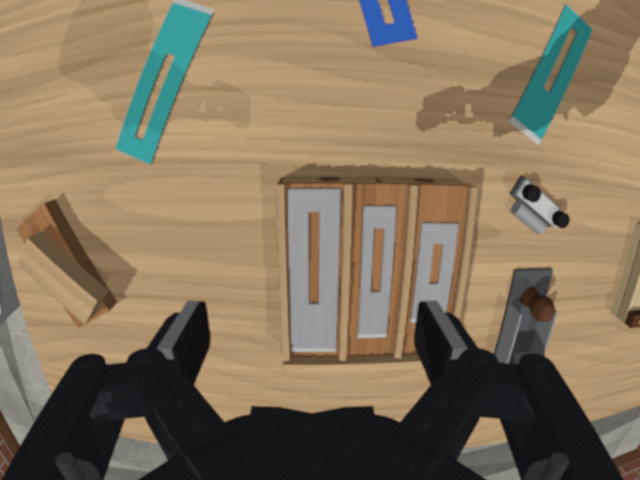

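The iron appears at left: tail row about 189 (x 290–339), sharp edge row about 351, lip row about 182. The neighbouring lanes hold the narrow iron (376,270) and the short one (436,270).

```bash
python3 - <<'E'
from h import *
import pickle
c=pickle.load(open("w2.pkl","rb"));im=cv2.imread("pics/w2.png");hsv=cv2.cvtColor(im,cv2.COLOR_BGR2HSV)
m=((hsv[...,1]<60)&(hsv[...,2]>90)).astype(np.uint8);m[:,:284]=0;m[:,346:]=0;m[:180]=0;m[360:]=0
k=max(cv2.findContours(m,0,cv2.CHAIN_APPROX_NONE)[0],key=cv2.contourArea)[:,0,:]
print(k.min(0),k.max(0))
for z in(.041,.046,.051):
    P=on("wrist",k,z,c)[:,:2].astype(np.float32);r=cv2.minAreaRect(P);b=cv2.boxPoints(r)
    print(z,"ctr",np.round(r[0],4),"size",np.round(r[1],4),"ang",round(r[2],2),b.round(4).tolist())
top=cv2.imread("pics/top0.png")
# height by triangulating centre from top & wrist: project
print("lip corners",on("wrist",[[285,183],[475,185],[345,183]],.043,c).round(4).tolist())
# triangulation of iron centroid with 'scene' skipped; top edge mid & wrist edge mid
E
```

```text
[287 188] [340 351]
0.041 ctr [ 0.6086 -0.294 ] size [0.1861 0.0523] ang 1.22 [[0.5149999856948853, -0.26989999413490295], [0.5160999894142151, -0.3221000134944916], [0.7021999955177307, -0.3181999921798706], [0.7010999917984009, -0.26589998602867126]]
0.046 ctr [ 0.6064 -0.2941] size [0.1835 0.0515] ang 1.22 [[0.5141000151634216, -0.2703000009059906], [0.5152000188827515, -0.32179999351501465], [0.6987000107765198, -0.31790000200271606], [0.6976000070571899, -0.266400009393692]]
0.051 ctr [ 0.6042 -0.2941] size [0.1808 0.0508] ang 1.22 [[0.5133000016212463, -0.27070000767707825], [0.5142999887466431, -0.3215000033378601], [0.6951000094413757, -0.3176000118255615], [0.694100022315979, -0.2667999863624573]]
lip corners [[0.5109, -0.3233, 0.043], [0.5053, -0.1319, 0.043], [0.5096, -0.2661, 0.043]]
```

Request:
play_rows:
  targets: "-0.34 0 0.4 0 0 0 1;-0.34 0 0.4 0 0 0 1;-0.34 0 0.4 0 0 0 1;-0.34 0 0.4 0 0 0 1;-0.34 0 0.4 0 0 0 1"
  force: 30

```text
t: 3.45
ee_pos: [0.6689, -0.2854, 0.0893]
ee_rot: [-0.016, 1.0, 0.001, 0.0]
ft_force: [-0.0, -0.2, 0.6]
width: 0.0001
finger_force: 0.0
```

Request:
play_rows:
  targets: "0 0 0 0 0 0 1;0 0 0.2 0 0 0 1;0 0 0.1 0 0 0 1;0 0 0 0 0 0 1;0 0 0 0 0 0 1"

```text
t: 4.08
ee_pos: [0.6671, -0.2903, 0.0676]
ee_rot: [-0.014, 1.0, -0.0, 0.001]
ft_force: [0.1, 0.1, 0.7]
width: -0.0004
finger_force: 0.0
```

```bash
python3 - <<'E'
from h import *
s=read_state();print(s["ee_pos"],s["ee_rot"],s["ft_force"],s["t"],s["width"])
c=calibration("wrist");im=snapshot("wrist");cv2.imwrite("pics/w3.png",im[:,:,::-1])
print(proj("wrist",[s["ee_pos"]],c))
E
```

```text
[ 0.66705749 -0.29026364  0.06758918] [-1.37675374e-02  9.99905047e-01 -1.70541783e-04  5.68371106e-04] [0.13297604 0.13583166 0.72825031] 4.075 -0.00041893577659553213
[[311.52649551 305.80323577]]
```

View pics/w3.png

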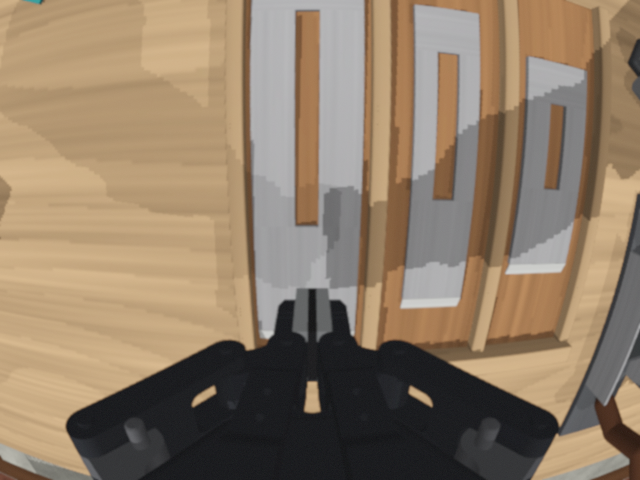

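The closed fingertip, around (312,292), is over the solid part of the widest iron, between the slot's end (row 225) and the sharp edge (row 335). It's roughly centred in the lane. Descending.

Request:
play_rows:
  targets: "0.04 -0.02 0.09 0 0 0 1;0 0 0.08 0 0 0 1;0 0 0 0 0 0 1;0 0 0 0 0 0 1"

```text
t: 4.62
ee_pos: [0.6639, -0.2915, 0.053]
ee_rot: [-0.014, 1.0, 0.0, -0.0]
ft_force: [0.9, -1.2, -0.2]
width: -0.0002
finger_force: 0.0
```

Request:
play_rows:
  targets: "0 0 0.02 0 0 0 1;0 0 0 0 0 0 1"

```text
t: 4.88
ee_pos: [0.6639, -0.2915, 0.0515]
ee_rot: [-0.014, 1.0, 0.0, -0.0]
ft_force: [0.9, 0.5, 0.4]
width: 0.0003
finger_force: 0.0
```

Request:
play_rows:
  targets: "0 0 0.02 0 0 0 1;0 0 0 0 0 0 1"

```text
t: 5.12
ee_pos: [0.6637, -0.2915, 0.0497]
ee_rot: [-0.014, 1.0, 0.0, -0.0]
ft_force: [-0.0, -1.0, -0.7]
width: 0.0002
finger_force: 0.0
```

Request:
play_rows:
  targets: "0 0 0.015 0 0 0 1;0 0 0 0 0 0 1"

```text
t: 5.38
ee_pos: [0.6638, -0.2915, 0.0486]
ee_rot: [-0.014, 1.0, 0.0, -0.0]
ft_force: [0.1, 0.2, 0.1]
width: -0.0
finger_force: 0.0
```

Request:
play_rows:
  targets: "0 0 0.012 0 0 0 1;0 0 0 0 0 0 1"

```text
t: 5.62
ee_pos: [0.6638, -0.2915, 0.0476]
ee_rot: [-0.014, 1.0, 0.0, -0.0]
ft_force: [1.0, -1.0, -0.0]
width: 0.0001
finger_force: 0.0
```

Request:
play_rows:
  targets: "0 0 0.012 0 0 0 1;0 0 0 0 0 0 1"

```text
t: 5.88
ee_pos: [0.6638, -0.2915, 0.0466]
ee_rot: [-0.014, 1.0, 0.0, -0.0]
ft_force: [0.5, 0.1, -0.6]
width: 0.0
finger_force: 0.0
```

Request:
play_rows:
  targets: "0 0 0.01 0 0 0 1;0 0 0 0 0 0 1"

```text
t: 6.12
ee_pos: [0.6638, -0.2915, 0.0459]
ee_rot: [-0.014, 1.0, 0.0, -0.0]
ft_force: [0.2, 0.4, 0.7]
width: -0.0001
finger_force: 0.0
```

Request:
play_rows:
  targets: "0 0 0.01 0 0 0 1;0 0 0 0 0 0 1"

```text
t: 6.38
ee_pos: [0.6638, -0.2915, 0.0451]
ee_rot: [-0.014, 1.0, 0.0, -0.0]
ft_force: [-0.1, 0.7, 0.0]
width: -0.0001
finger_force: 0.0
```

Request:
play_rows:
  targets: "0 0 0.01 0 0 0 1;0 0 0 0 0 0 1"

```text
t: 6.62
ee_pos: [0.6638, -0.2915, 0.0443]
ee_rot: [-0.014, 1.0, 0.0, -0.0]
ft_force: [0.4, -0.0, 0.6]
width: -0.0001
finger_force: 0.0
```

Request:
play_rows:
  targets: "0 0 0.01 0 0 0 1;0 0 0 0 0 0 1"

```text
t: 6.88
ee_pos: [0.6639, -0.2916, 0.0442]
ee_rot: [-0.014, 1.0, 0.0, 0.0]
ft_force: [-1.9, 1.9, 5.0]
width: -0.0001
finger_force: 2.3
```

Request:
play_rows:
  targets: "0 0 0.01 0 0 0 1;0 0 0 0 0 0 1"

```text
t: 7.12
ee_pos: [0.6641, -0.2917, 0.0442]
ee_rot: [-0.014, 1.0, -0.0, 0.0]
ft_force: [-2.9, 1.7, 7.2]
width: 0.0
finger_force: 3.9
```

Request:
play_rows:
  targets: "0.04 0 0 0 0 0 1;0.05 0 0 0 0 0 1;0.05 0 0 0 0 0 1"

```text
t: 7.5
ee_pos: [0.6545, -0.2923, 0.0442]
ee_rot: [-0.014, 1.0, -0.001, 0.002]
ft_force: [1.6, 0.5, 4.6]
width: 0.0006
finger_force: 2.8
```

Request:
play_rows:
  targets: "0.06 0 0 0 0 0 1;0.06 0 0 0 0 0 1"

```text
t: 7.75
ee_pos: [0.6449, -0.2926, 0.0442]
ee_rot: [-0.014, 1.0, -0.001, 0.002]
ft_force: [1.5, 0.6, 5.8]
width: -0.0002
finger_force: 2.9
```

Request:
play_rows:
  targets: "0.06 0 0 0 0 0 1;0.06 0 0 0 0 0 1;0.06 0 0 0 0 0 1"

```text
t: 8.12
ee_pos: [0.6306, -0.293, 0.0442]
ee_rot: [-0.014, 1.0, -0.001, 0.002]
ft_force: [2.4, 0.6, 5.2]
width: 0.0002
finger_force: 2.9
```

Request:
play_rows:
  targets: "0.06 0 0 0 0 0 1;0.06 0 0 0 0 0 1;0.06 0 0 0 0 0 1;0 0 0 0 0 0 1"

```text
t: 8.62
ee_pos: [0.6154, -0.2936, 0.0442]
ee_rot: [-0.014, 1.0, -0.001, 0.002]
ft_force: [1.3, 0.5, 6.7]
width: -0.0002
finger_force: 3.6
```

```bash
cat > iron.py <<'E'
from h import *
def iron(n,z,roi,name):
    c=calibration(n);im=snapshot(n)[:,:,::-1].copy();cv2.imwrite(f"pics/{name}.png",im);hsv=cv2.cvtColor(im,cv2.COLOR_BGR2HSV)
    m=((hsv[...,1]<70)&(hsv[...,2]>70)).astype(np.uint8);M=np.zeros_like(m);x0,x1,y0,y1=roi;M[y0:y1,x0:x1]=m[y0:y1,x0:x1]
    k=max(cv2.findContours(M,0,cv2.CHAIN_APPROX_NONE)[0],key=cv2.contourArea)[:,0,:]
    r=cv2.minAreaRect(on(n,k,z,c)[:,:2].astype(np.float32))
    print(n,"px",k.min(0),k.max(0),"size",np.round(r[1],4),"ang",round(r[2],2),"\n",cv2.boxPoints(r).round(4).tolist())
E
python3 - <<'E'
from iron import *
print(read_state()["ee_pos"]);iron("top",.0442,(388,430,150,290),"t4");iron("wrist",.0442,(240,380,0,340),"w4")
E
```

```text
[ 0.6154043  -0.29356934  0.04417976]
top px [388 206] [419 254] size [0.1164 0.0657] ang 4.74 
 [[0.46399998664855957, -0.2619999945163727], [0.46939998865127563, -0.32749998569488525], [0.5853999853134155, -0.31790000200271606], [0.5799000263214111, -0.2524000108242035]]
wrist px [243   0] [377 339] size [0.145 0.051] ang 1.1 
 [[0.4880000054836273, -0.2720000147819519], [0.48899999260902405, -0.3228999972343445], [0.633899986743927, -0.32019999623298645], [0.6330000162124634, -0.26919999718666077]]
```

Request:
play_rows:
  targets: "0.05 0 0 0 0 0 1;0.05 0 0 0 0 0 1;0.04 0 0 0 0 0 1;0 0 0 0 0 0 1"

```text
t: 9.22
ee_pos: [0.6045, -0.2938, 0.0442]
ee_rot: [-0.014, 1.0, -0.001, 0.002]
ft_force: [1.8, 0.5, 7.2]
width: -0.0001
finger_force: 3.4
```

Request:
play_rows:
  targets: "0 0 -0.05 0 0 0 1;0 0 -0.3 0 0 0 1;0 0 -0.5 0 0 0 -1;0 0 -0.6 0 0 0 -1;0 0 0 0 0 0 -1"

```text
t: 9.85
ee_pos: [0.6047, -0.2947, 0.1628]
ee_rot: [-0.014, 1.0, -0.002, 0.003]
ft_force: [-0.0, 0.2, -0.4]
width: 0.0542
finger_force: 0.0
```

```bash
python3 - <<'E'
from h import *
rows([((.47,-.297,.2),181.2)]);print()
E
```

```text
0.56 0.005 -0.159 -0.001 0.001 0.001 -1;
0.561 0.004 -0.158 -0.001 0.001 0.001 -1;
0.561 0.003 -0.156 -0.001 0.001 0.001 -1;
```

Request:
play_rows:
  targets: "0.56 0 -0.16 0 0 0 -1;0.56 0 -0.16 0 0 0 -1;0.56 0 -0.16 0 0 0 -1;0 0 0 0 0 0 -1;0 0 0 0 0 0 -1"

```text
t: 10.48
ee_pos: [0.4688, -0.2965, 0.1964]
ee_rot: [-0.014, 1.0, 0.0, -0.0]
ft_force: [0.0, 0.4, -0.5]
width: 0.0852
finger_force: 0.0
```

```bash
python3 - <<'E'
from iron import *
print(read_state()["ee_pos"],read_state()["ee_rot"]);iron("wrist",.0442,(240,400,100,460),"w5")
E
```

```text
[ 0.46883675 -0.29646654  0.19642637] [-1.42535626e-02  9.99898254e-01  4.31618045e-04 -3.63445017e-04]
wrist px [279 202] [340 382] size [0.1842 0.052 ] ang 1.34 
 [[0.4551999866962433, -0.27219998836517334], [0.4564000070095062, -0.32420000433921814], [0.6406000256538391, -0.3199000060558319], [0.6392999887466431, -0.2678999900817871]]
```

View pics/w5.png

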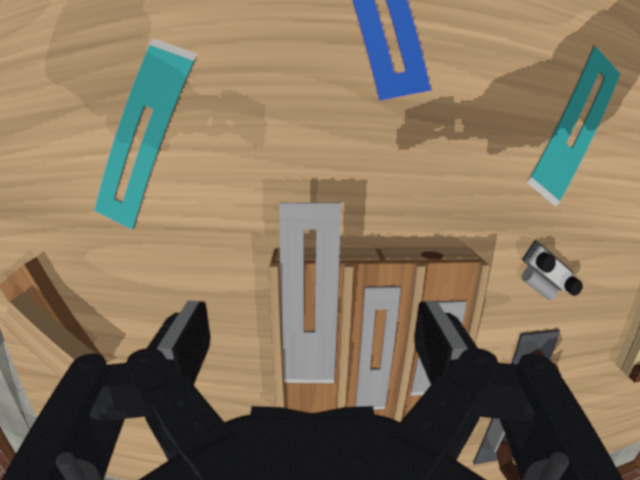

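The iron's tail is at row 203, well past the lip at row 252, giving about 52 mm of overhang with the neighbouring irons unmoved. I'll grasp across its width near the tail, in front of the lip.

Request:
play_rows:
  targets: "-0.06 -0.01 0.5 0 0 0 -1;-0.06 0 0.5 0 0 0 -1;-0.045 0 0.5 0 0 0 -1;0 0 0.2 0 0 0 -1;0 0 0 0 0 0 -1"

```text
t: 11.15
ee_pos: [0.4818, -0.297, 0.06]
ee_rot: [-0.014, 1.0, 0.001, -0.001]
ft_force: [-0.3, -0.3, 0.6]
width: 0.0854
finger_force: 0.0
```

```bash
python3 - <<'E'
from h import *
s=read_state();print(s["ee_pos"],s["ee_rot"])
iron("wrist",.0442,(200,420,60,440),"w6") if 0 else cv2.imwrite("pics/w6.png",snapshot("wrist")[:,:,::-1])
E
```

```text
[ 0.4817869  -0.29699521  0.06001148] [-1.43652748e-02  9.99895971e-01  5.34575517e-04 -1.18362199e-03]
```

View pics/w6.png

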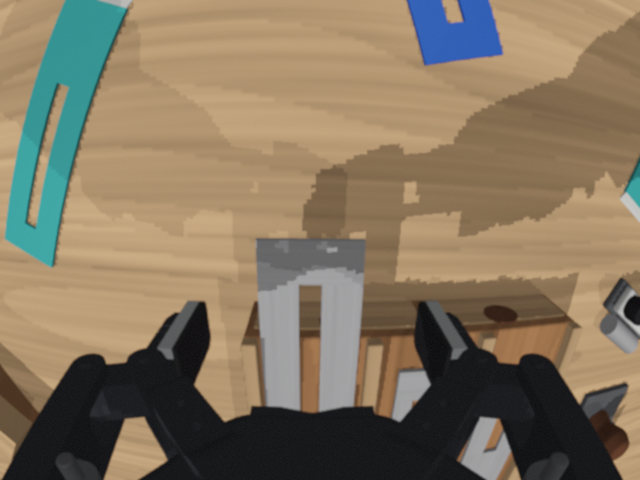

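```bash
python3 - <<'E'
from h import *
import pickle
c=pickle.load(open("w2.pkl","rb"));print(on("wrist",[[287,184],[342,184]],.041,c).round(4).tolist())
c=calibration("wrist");print(on("wrist",[[252,334],[374,330]],.041,c).round(4).tolist(),on("wrist",[[257,240],[365,240]],.0442,c).round(4).tolist())
print(proj("wrist",[[.508,-.2975,.041],[.482,-.34,.06],[.482,-.255,.06]],c).round(0))
E
```

```text
[[0.5122, -0.3215, 0.041], [0.511, -0.2688, 0.041]]
[[0.5114, -0.3279, 0.041], [0.5072, -0.2645, 0.041]] [[0.4586, -0.3232, 0.0442], [0.4572, -0.2739, 0.0442]]
[[310. 331.]
 [217. 300.]
 [407. 304.]]
```

Request:
play_rows:
  targets: "0 -0.012 0.2 0 0 0 -1;0 0 0.2 0 0 0 -1;0 0 0.09 0 0 0 -1;0 0 0 0 0 0 -1"

```text
t: 11.7
ee_pos: [0.4815, -0.2982, 0.0213]
ee_rot: [-0.014, 1.0, 0.0, -0.001]
ft_force: [0.1, 0.1, 0.6]
width: 0.0854
finger_force: 0.0
```

Request:
play_rows:
  targets: "0 0 0 0 0 0 -0.2;0 0 0 0 0 0 -0.1;0 0 0 0 0 0 0.1;0 0 0 0 0 0 0.3;0 0 0 0 0 0 0.4"
  force: 60

```text
t: 12.32
ee_pos: [0.4823, -0.2986, 0.0224]
ee_rot: [-0.014, 1.0, -0.0, 0.0]
ft_force: [-1.1, 0.3, 5.4]
width: 0.0476
finger_force: 61.0
```

Request:
play_rows:
  targets: "0 0 0 0 0 0 1;0 0 -0.03 0 0 0 1;0 0 -0.05 0 0 0 1;0 0 0 0 0 0 1"
  force: 90

```text
t: 12.82
ee_pos: [0.4816, -0.2982, 0.0282]
ee_rot: [-0.014, 1.0, 0.0, -0.0]
ft_force: [0.3, 1.0, -2.3]
width: 0.0468
finger_force: 92.3
```

Request:
play_rows:
  targets: "0 0 -0.1 0 0 0 1;0 0 -0.15 0 0 0 1;0 0 -0.15 0 0 0 1;0 0 0 0 0 0 1;0 0 0 0 0 0 1"

```text
t: 13.45
ee_pos: [0.4819, -0.2982, 0.0605]
ee_rot: [-0.014, 1.0, 0.0, 0.0]
ft_force: [-0.1, -0.5, -1.6]
width: 0.0467
finger_force: 92.4
```

```bash
python3 - <<'E'
from h import *
s=read_state();print(s["ee_pos"],s["ee_rot"],s["torque"])
a=snapshot("scene")[:,:,::-1];cv2.imwrite("pics/s7.png",a)
b=snapshot("wrist")[:,:,::-1];o=np.zeros((480,800,3),np.uint8)
o[:,:400]=cv2.resize(a[130:310,150:300],(400,480),interpolation=2);o[:300,400:]=cv2.resize(b,(400,300));cv2.imwrite("pics/c7.png",o)
E
```

```text
[ 0.48191122 -0.29824252  0.06046282] [-1.41012778e-02  9.99900567e-01  9.43535957e-05  1.98272850e-05] [0.02975854 0.15063047 0.03408752]
```

View pics/c7.png

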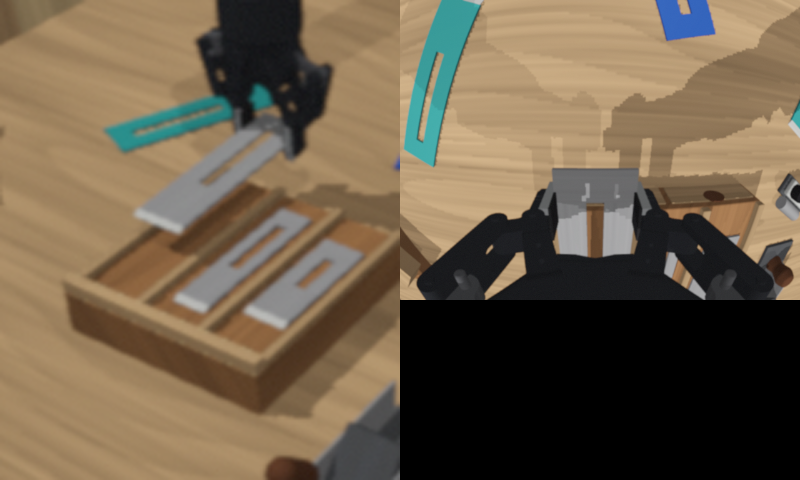

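The iron is lifted and roughly level, with its tail between the pads, and the other irons are undisturbed. Scene px of its edge are about (201,211)–(217,217). I'll check the pitch from these.

```bash
python3 - <<'E'
from h import *
a=np.radians(1.45)
for n,z in(("edge",.0815),("edge+5",.0865),("edge-10",.0715)):
    m=np.array([.643,-.2942,z]);l=np.array([-np.sin(a),np.cos(a),0])*.025
    print(n,proj("scene",[m+l,m-l]).round(1).tolist())
im=cv2.imread("pics/s7.png");g=cv2.resize(im[195:230,190:230],(800,600),interpolation=cv2.INTER_CUBIC)
o,d=ray("scene",[[201.4,210.6],[217.5,217]])
t=(.643-o[0])/d[:,0];print((o+d*t[:,None]).round(4))
rows([((.482,-.297,.2),181.5)]);print();
E
```

```text
edge [[215.5, 214.3], [198.2, 207.3]]
edge+5 [[215.2, 212.5], [198.0, 205.5]]
edge-10 [[215.9, 217.9], [198.8, 210.9]]
[[ 0.643  -0.3113  0.0751]
 [ 0.643  -0.2633  0.0768]]
-0.001 0.005 -0.583 0 -0 0 -1;
-0.001 0.005 -0.583 0 -0 0 -1;
-0.001 0.005 -0.583 0 -0 0 -1;
```

```bash
python3 - <<'E'
from h import *
rows([((.482,-.298,.17),181.6),((.484,.2535,.17),179.0)],jaw=1,vmax=.045);print();
E
```

```text
-0.001 0.001 -0.458 0 -0 0 1;
-0.001 0.001 -0.458 0 -0 0 1;
-0.001 0.001 -0.458 0 -0 0 1;
-0.017 0.53 0 0 0 0.002 1;
-0.015 0.53 0 0 0 0.002 1
--
-0.013 0.53 0 0 0 0.002 1;
-0.011 0.53 0 0 0 0.002 1;
-0.009 0.53 0 0 0 0.002 1;
-0.007 0.53 0 0 0 0.002 1;
-0.006 0.53 0 0 0 0.002 1
--
-0.004 0.53 0 0 0 0.002 1;
-0.002 0.53 0 0 0 0.002 1;
-0 0.53 0 0 0 0.002 1;
0.002 0.53 0 0 0 0.002 1;
0.004 0.53 0 0 0 0.002 1
--
0.005 0.53 0 0 0 0.002 1;
```

Request:
play_rows:
  targets: "0 0 -0.3 0 0 0 1;0 0 -0.4 0 0 0 1;0 0 -0.4 0 0 0 1;0 0 -0.27 0 0 0 1;-0.02 0.2 0 0 0 0.002 1"

```text
t: 14.18
ee_pos: [0.4836, -0.2836, 0.1712]
ee_rot: [-0.011, 1.0, -0.001, 0.001]
ft_force: [0.6, 1.2, -1.5]
width: 0.0467
finger_force: 92.7
```

Request:
play_rows:
  targets: "-0.02 0.4 0 0 0 0.002 1;-0.01 0.53 0 0 0 0.002 1;-0.01 0.53 0 0 0 0.002 1;-0.01 0.53 0 0 0 0.002 1;-0.01 0.53 0 0 0 0.002 1"

```text
t: 14.8
ee_pos: [0.4827, -0.0779, 0.1684]
ee_rot: [-0.005, 1.0, 0.0, -0.002]
ft_force: [0.8, 0.2, -2.5]
width: 0.0467
finger_force: 92.7
```

Request:
play_rows:
  targets: "0 0.53 0 0 0 0.002 1;0 0.53 0 0 0 0.002 1;0 0.53 0 0 0 0.002 1;0 0.53 0 0 0 0.002 1;0 0.53 0 0 0 0.002 1"

```text
t: 15.42
ee_pos: [0.4816, 0.1334, 0.1683]
ee_rot: [0.003, 1.0, -0.0, -0.002]
ft_force: [0.2, 0.5, -0.9]
width: 0.0466
finger_force: 92.7
```

Request:
play_rows:
  targets: "0 0.53 0 0 0 0.002 1;0 0.53 0 0 0 0.002 1;0 0.35 0 0 0 0.002 1;0 0.1 0 0 0 0.001 1;0 0 0 0 0 0 1"

```text
t: 16.05
ee_pos: [0.4837, 0.2517, 0.169]
ee_rot: [0.008, 1.0, -0.001, -0.001]
ft_force: [0.7, -0.4, -2.1]
width: 0.0467
finger_force: 92.7
```

```bash
python3 - <<'E'
from iron import *
s=read_state();print(s["ee_pos"],s["ee_rot"],R.from_quat(s["ee_rot"]).apply([1,0,0]),s["torque"])
a=snapshot("scene")[:,:,::-1];b=snapshot("top")[:,:,::-1];cv2.imwrite("pics/s8.png",a);cv2.imwrite("pics/t8.png",b)
p=proj("scene",[[.645,.25,.19]])[0].astype(int);q=proj("top",[[.6,.25,.19]])[0].astype(int);print(p,q)
o=np.zeros((560,800,3),np.uint8)
o[:,:400]=cv2.resize(a[p[1]-70:p[1]+70,p[0]-50:p[0]+50],(400,560),interpolation=2);o[:,400:]=cv2.resize(b[q[1]-70:q[1]+70,q[0]-50:q[0]+50],(400,560),interpolation=2);cv2.imwrite("pics/c8.png",o)
E
```

```text
[0.48374393 0.25167466 0.16895421] [ 8.40011186e-03  9.99963964e-01 -7.02315622e-04 -1.00824797e-03] [-0.99985684  0.01680103  0.00200462] [ 0.00672859  0.17329254 -0.00920213]
[442 263] [154 179]
```

View pics/c8.png

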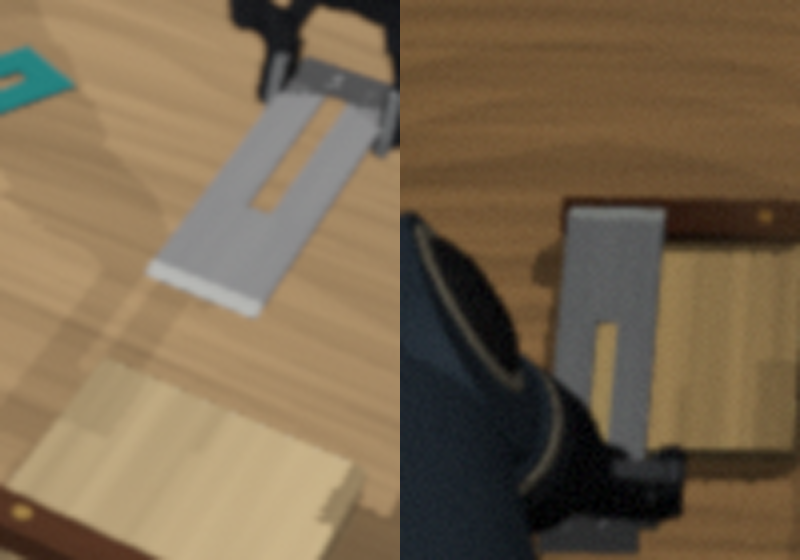

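The scene view shows the edge corners at (429,261) and (456.5,272). In the top view they are at (145.8,160.8) and (170.5,161). The iron is held straight, so I'll triangulate its height.

```bash
python3 - <<'E'
from h import *
print(tri("scene",(429,261),"top",(170.5,161)),tri("scene",(456.5,272.2),"top",(145.75,160.75)))
# tail corners in scene crop approx (308,57)->, (392,80)
print(tri("scene",(469,207.3),"top",(163.5,247.2)),tri("scene",(490.5,213),"top",(138.5,246)))
print(on("top",[[163.5,247.2],[138.5,246]],.189))
E
```

```text
(array([0.64226926, 0.22294197, 0.18171803]), np.float64(0.005354617406559691)) (array([0.64309089, 0.27389806, 0.18196351]), np.float64(0.0034428850397632497))
(array([0.45746626, 0.22660599, 0.1875013 ]), np.float64(0.005479030803174104)) (array([0.45985171, 0.27217052, 0.19372746]), np.float64(0.0008839775924061084))
[[0.45804071 0.22352443 0.189     ]
 [0.46055618 0.27412605 0.189     ]]
```

Request:
play_rows:
  targets: "0 0 0.3 0 0 0 1;0 0 0.4 0 0 0 1;0 0 0.4 0 0 0 1;0 0 0.26 0 0 0 1;0 0 0 0 -0.012 0 1"

```text
t: 16.77
ee_pos: [0.4843, 0.2498, 0.0599]
ee_rot: [0.01, 1.0, -0.001, 0.008]
ft_force: [0.3, -1.0, -1.5]
width: 0.0463
finger_force: 92.8
```

Request:
play_rows:
  targets: "0 0 0 0 -0.012 0 1;0 0 0 0 0 0 1;0 0 0 0 0 0 1"

```text
t: 17.15
ee_pos: [0.4852, 0.2524, 0.0622]
ee_rot: [0.009, 1.0, 0.0, 0.02]
ft_force: [0.8, 0.2, -2.4]
width: 0.0468
finger_force: 92.8
```

```bash
python3 - <<'E'
from h import *
s=read_state();r=R.from_quat(s["ee_rot"]);print(s["ee_pos"],r.as_matrix().round(4).tolist(),s["ft_force"])
a=snapshot("scene")[:,:,::-1];b=snapshot("wrist")[:,:,::-1];cv2.imwrite("pics/s9.png",a)
o=np.zeros((560,800,3),np.uint8)
o[:,:480]=cv2.resize(a[230:370,375:495],(480,560),interpolation=2);o[:240,480:]=cv2.resize(b,(320,240));cv2.imwrite("pics/c9.png",o)
E
```

```text
[0.48521416 0.25238281 0.0621577 ] [[-0.9991, 0.0174, 0.0392], [0.0174, 0.9998, 0.0004], [-0.0392, 0.0011, -0.9992]] [ 0.75925474  0.24050876 -2.38703752]
```

View pics/c9.png

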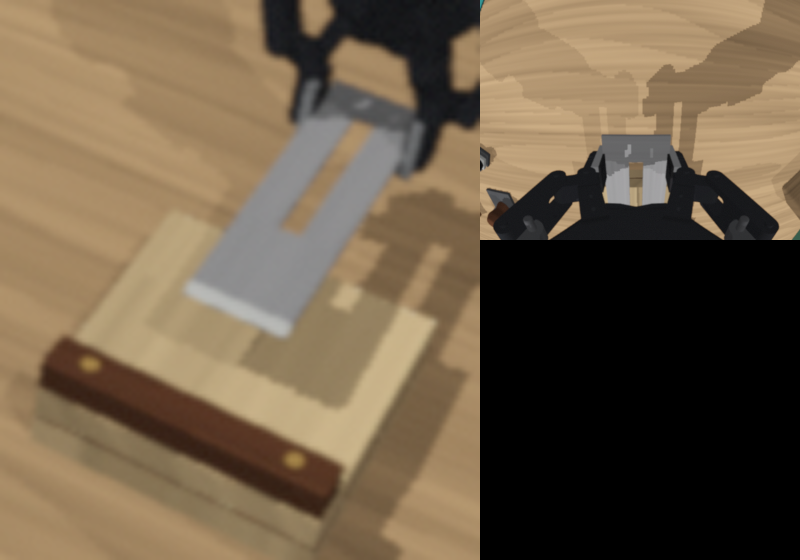

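The board, stop and iron all line up. The iron is nearly level above the board, its edge between crop (185,290) and (290,332), with a clear gap to the stop. That picture was my 11th, one over the 10-view limit, so I'll work from numbers only from here.

Request:
play_rows:
  targets: "0 0 0.15 0 0 0 1;0 0 0.2 0 0 0 1;0 0 0.12 0 0 0 1;0 0 0 0 0 0 1;0 0 0 0 0 0 1"

```text
t: 17.88
ee_pos: [0.4864, 0.2521, 0.0236]
ee_rot: [0.009, 1.0, -0.0, 0.019]
ft_force: [0.1, -0.3, -2.1]
width: 0.0471
finger_force: 92.8
```

Request:
play_rows:
  targets: "0 0 0.02 0 0 0 1;0 0 0 0 0 0 1"

```text
t: 18.12
ee_pos: [0.4864, 0.2522, 0.0223]
ee_rot: [0.009, 1.0, 0.0, 0.019]
ft_force: [-0.4, 0.9, -1.9]
width: 0.047
finger_force: 92.8
```

Request:
play_rows:
  targets: "0 0 0.015 0 0 0 1;0 0 0 0 0 0 1"

```text
t: 18.38
ee_pos: [0.4863, 0.2521, 0.0209]
ee_rot: [0.009, 1.0, -0.0, 0.019]
ft_force: [-0.1, 0.2, -2.2]
width: 0.0465
finger_force: 92.8
```

Request:
play_rows:
  targets: "0 0 0.012 0 0 0 1;0 0 0 0 0 0 1"

```text
t: 18.62
ee_pos: [0.4863, 0.252, 0.0198]
ee_rot: [0.009, 1.0, -0.0, 0.019]
ft_force: [-0.0, 0.9, -2.5]
width: 0.0467
finger_force: 92.8
```

Request:
play_rows:
  targets: "0 0 0.012 0 0 0 1;0 0 0 0 0 0 1"

```text
t: 18.88
ee_pos: [0.4863, 0.252, 0.0188]
ee_rot: [0.009, 1.0, -0.0, 0.019]
ft_force: [-0.0, -0.3, -1.2]
width: 0.0467
finger_force: 92.8
```

Request:
play_rows:
  targets: "0 0 0.01 0 0 0 1;0 0 0 0 0 0 1"

```text
t: 19.12
ee_pos: [0.4864, 0.252, 0.0181]
ee_rot: [0.009, 1.0, -0.0, 0.019]
ft_force: [-0.8, -0.9, -2.3]
width: 0.0466
finger_force: 92.8
```

Request:
play_rows:
  targets: "0 0 0.01 0 0 0 1;0 0 0 0 0 0 1"

```text
t: 19.38
ee_pos: [0.4865, 0.2521, 0.0173]
ee_rot: [0.009, 1.0, -0.0, 0.019]
ft_force: [0.3, -0.3, -2.5]
width: 0.047
finger_force: 92.8
```

Request:
play_rows:
  targets: "0 0 0.01 0 0 0 1;0 0 0 0 0 0 1"

```text
t: 19.62
ee_pos: [0.4865, 0.2521, 0.0166]
ee_rot: [0.009, 1.0, -0.0, 0.019]
ft_force: [-0.1, 0.3, 0.1]
width: 0.0469
finger_force: 92.9
```

Request:
play_rows:
  targets: "0 0 0.006 0 0 0 1;0 0 0 0 0 0 1;0 0 0 0 0 0 1"

```text
t: 20.0
ee_pos: [0.4865, 0.2521, 0.0161]
ee_rot: [0.009, 1.0, -0.0, 0.019]
ft_force: [-0.1, 0.3, -0.7]
width: 0.0468
finger_force: 92.9
```

```bash
python3 - <<'E'
from iron import *
s=read_state();print(s["ee_pos"],s["ft_force"],s["torque"])
iron("top",.039,(100,215,168,262),"t10")
im=cv2.imread("pics/t10.png");g=cv2.cvtColor(im,cv2.COLOR_BGR2GRAY)
q=proj("top",[[.673,.25,.036],[.645,.25,.039],[.485,.25,.039]]).round(1);print(q.tolist());c=int(q[0,0]);print(g[160:205,c-2:c+3].mean(1).round(0).tolist())
iron("scene",.039,(375,495,230,360),"s10")
E
```

```text
[0.48652378 0.25213645 0.01611941] [-0.12272243  0.34088335 -0.7052901 ] [ 0.01077011  0.18344575 -0.03760307]
top px [161 180] [184 238] size [0.0507 0.1391] ang 89.31 
 [[0.5054000020027161, 0.2240999937057495], [0.6445000171661377, 0.2224999964237213], [0.6450999975204468, 0.27320000529289246], [0.5059999823570251, 0.27489998936653137]]
[[174.2, 168.8], [173.3, 179.8], [170.0, 246.7]]
[31.0, 32.0, 32.0, 31.0, 30.0, 30.0, 27.0, 20.0, 20.0, 36.0, 58.0, 77.0, 111.0, 124.0, 127.0, 126.0, 125.0, 125.0, 125.0, 125.0, 126.0, 122.0, 111.0, 98.0, 93.0, 93.0, 93.0, 93.0, 92.0, 93.0, 93.0, 93.0, 93.0, 92.0, 92.0, 93.0, 93.0, 93.0, 93.0, 92.0, 93.0, 91.0, 92.0, 93.0, 93.0]
scene px [417 267] [475 330] size [0.1833 0.0677] ang 1.63 
 [[0.462799996137619, 0.28529998660087585], [0.46480000019073486, 0.21770000457763672], [0.6480000019073486, 0.22290000319480896], [0.6460999846458435, 0.2906000018119812]]
```

Request:
play_rows:
  targets: "0 0 0.008 0 0 0 1;0 0 0 0 0 0 1;0 0 0 0 0 0 1"

```text
t: 20.48
ee_pos: [0.4865, 0.2521, 0.0155]
ee_rot: [0.009, 1.0, -0.0, 0.019]
ft_force: [-0.9, 0.7, 0.8]
width: 0.0469
finger_force: 92.9
```

Request:
play_rows:
  targets: "0 0 0 0 0 0 1"

```text
t: 20.6
ee_pos: [0.4865, 0.2521, 0.0155]
ee_rot: [0.009, 1.0, -0.0, 0.019]
ft_force: [-0.8, -0.2, 0.4]
width: 0.0466
finger_force: 92.9
```

```bash
python3 -c "
from h import *
s=read_state();print(s['ee_pos'],s['ft_force'],s['torque'])"
```

```text
[0.48653788 0.25208841 0.01545257] [-0.7982674  -0.15876949  0.403042  ] [-0.03813324  0.17990882 -0.03232755]
```

Request:
play_rows:
  targets: "0 0 0.012 0 0 0 1;0 0 0 0 0 0 1;0 0 0 0 0 0 1"

```text
t: 20.98
ee_pos: [0.4866, 0.2521, 0.0145]
ee_rot: [0.009, 1.0, -0.0, 0.019]
ft_force: [-0.4, -0.0, 1.8]
width: 0.0471
finger_force: 93.0
```

```bash
python3 -c "
from iron import *
s=read_state();print(s['ee_pos'],s['ft_force'],s['torque'])
iron('wrist',.039,(200,420,200,400),'w11')
"
```

```text
[0.48660013 0.2521112  0.01453817] [-0.44894484 -0.00406524  1.80933669] [-0.02940694  0.13722678 -0.01449818]
wrist px [222 267] [401 399] size [0.0685 0.063 ] ang 88.92 
 [[0.4562000036239624, 0.2184000015258789], [0.5192000269889832, 0.21719999611377716], [0.5205000042915344, 0.2856999933719635], [0.45750001072883606, 0.28690001368522644]]
```

Request:
play_rows:
  targets: "-0.06 0 0.002 0 0 0 1;-0.08 0 0.003 0 0 0 1;-0.08 0 0.003 0 0 0 1;-0.04 0 0.001 0 0 0 1;0 0 0 0 0 0 1"

```text
t: 21.65
ee_pos: [0.5083, 0.2518, 0.0149]
ee_rot: [0.009, 1.0, 0.0, 0.019]
ft_force: [-1.6, -0.2, 5.4]
width: 0.0466
finger_force: 93.4
```

```bash
python3 -c "
from iron import *
s=read_state();print(s['ee_pos'],s['ft_force'],s['torque'])
iron('top',.039,(100,215,160,262),'t12')
"
```

```text
[0.50829568 0.25184253 0.01494857] [-1.62763068 -0.20865122  5.35707363] [-0.09068542  0.37671992 -0.00730152]
top px [161 170] [185 229] size [0.0514 0.1425] ang 89.87 
 [[0.5267000198364258, 0.22390000522136688], [0.6690999865531921, 0.22360000014305115], [0.6692000031471252, 0.27489998936653137], [0.5267999768257141, 0.275299996137619]]
```

Request:
play_rows:
  targets: "0 0 -0.008 0 0 0 1;-0.015 0 0 0 0 0 1;0 0 0 0 0 0 1"

```text
t: 22.08
ee_pos: [0.5088, 0.2518, 0.0153]
ee_rot: [0.009, 1.0, -0.0, 0.019]
ft_force: [-3.8, -1.1, 5.1]
width: 0.047
finger_force: 93.3
```

Request:
play_rows:
  targets: "-0.012 0 0 0 0 0 1;0 0 0 0 0 0 1"

```text
t: 22.32
ee_pos: [0.5095, 0.2517, 0.0153]
ee_rot: [0.009, 1.0, -0.0, 0.019]
ft_force: [-3.0, 0.3, 5.6]
width: 0.0469
finger_force: 93.3
```

Request:
play_rows:
  targets: "-0.012 0 0 0 0 0 1;0 0 0 0 0 0 1"

```text
t: 22.58
ee_pos: [0.5104, 0.2518, 0.0154]
ee_rot: [0.009, 1.0, -0.0, 0.019]
ft_force: [-3.6, -1.2, 6.5]
width: 0.0466
finger_force: 93.3
```

Request:
play_rows:
  targets: "0 0 -0.015 0 0 0 1;0 0 0 0 0 0 1"

```text
t: 22.82
ee_pos: [0.5106, 0.2517, 0.0164]
ee_rot: [0.009, 1.0, -0.0, 0.019]
ft_force: [-2.0, 0.9, 2.9]
width: 0.0467
finger_force: 93.1
```

Request:
play_rows:
  targets: "-0.012 0 0 0 0 0 1;0 0 0 0 0 0 1"

```text
t: 23.08
ee_pos: [0.5116, 0.2515, 0.0164]
ee_rot: [0.009, 1.0, -0.0, 0.019]
ft_force: [-2.0, -0.1, 3.9]
width: 0.047
finger_force: 93.1
```

```bash
python3 -c "
from iron import *
s=read_state();print(s['ee_pos'],s['ft_force'],s['torque'])
iron('top',.039,(100,215,160,262),'t13')
g=cv2.cvtColor(cv2.imread('pics/t13.png'),cv2.COLOR_BGR2GRAY);print([g[160:178,c].tolist() for c in (155,165,173,180,195)])
print(on('top',[[173,169.5],[173,170.5]],.039))
"
```

```text
[0.51155107 0.25154365 0.01643596] [-2.03324754 -0.09866678  3.93385875] [-0.00799719  0.32204531  0.02372084]
top px [162 170] [185 227] size [0.0507 0.1378] ang 89.65 
 [[0.5314000248908997, 0.22370000183582306], [0.6690999865531921, 0.22280000150203705], [0.6693999767303467, 0.2736000120639801], [0.5317000150680542, 0.274399995803833]]
[[32, 32, 33, 31, 26, 31, 30, 20, 25, 44, 65, 89, 120, 132, 130, 132, 133, 133], [28, 30, 30, 30, 25, 26, 26, 18, 22, 59, 96, 105, 97, 93, 92, 92, 91, 93], [34, 27, 30, 33, 32, 32, 30, 22, 20, 56, 108, 121, 105, 97, 96, 95, 97, 95], [36, 35, 35, 35, 32, 33, 32, 23, 26, 59, 106, 116, 100, 91, 89, 93, 93, 92], [48, 61, 78, 83, 67, 48, 41, 37, 36, 41, 55, 70, 99, 112, 112, 113, 114, 111]]
[[0.67035169 0.25205229 0.039     ]
 [0.66788535 0.25193249 0.039     ]]
```

Request:
play_rows:
  targets: "-0.012 0 0 0 0 0 1;0 0 0 0 0 0 1"

```text
t: 23.38
ee_pos: [0.5124, 0.2515, 0.0165]
ee_rot: [0.009, 1.0, -0.0, 0.019]
ft_force: [-0.9, 0.7, 3.5]
width: 0.0469
finger_force: 93.1
```

Request:
play_rows:
  targets: "-0.01 0 0 0 0 0 1;0 0 0 0 0 0 1"

```text
t: 23.62
ee_pos: [0.5132, 0.2515, 0.0166]
ee_rot: [0.009, 1.0, -0.0, 0.019]
ft_force: [-1.2, 0.1, 2.5]
width: 0.0467
finger_force: 93.1
```

Request:
play_rows:
  targets: "-0.01 0 0 0 0 0 1;0 0 0 0 0 0 1"

```text
t: 23.88
ee_pos: [0.5135, 0.2515, 0.0166]
ee_rot: [0.009, 1.0, -0.0, 0.018]
ft_force: [-3.8, -0.0, 4.3]
width: 0.0471
finger_force: 93.2
```

Request:
play_rows:
  targets: "-0.01 0 0 0 0 0 1;0 0 0 0 0 0 1"

```text
t: 24.12
ee_pos: [0.5135, 0.2515, 0.0165]
ee_rot: [0.009, 1.0, -0.0, 0.018]
ft_force: [-6.5, -0.8, 5.3]
width: 0.0465
finger_force: 93.3
```

Request:
play_rows:
  targets: "0 0 0 0 0 0 1;0 0 0 0 0 0 1;0 0 0 0 0 0 1"
  force: 40

```text
t: 24.5
ee_pos: [0.5135, 0.2515, 0.0165]
ee_rot: [0.009, 1.0, -0.0, 0.018]
ft_force: [-4.7, -0.4, 5.4]
width: 0.0464
finger_force: 93.3
```

Request:
play_rows:
  targets: "0 0 0 0 0 0 1;0 0 0 0 0 0 1;0 0 0 0 0 0 1"
  force: 20

```text
t: 24.88
ee_pos: [0.5135, 0.2515, 0.0165]
ee_rot: [0.009, 1.0, -0.0, 0.018]
ft_force: [-6.3, -1.1, 4.7]
width: 0.0466
finger_force: 93.3
```

```bash
python3 -c "
from iron import *
s=read_state();print(s['ee_pos'],s['ft_force'],s['torque'],R.from_quat(s['ee_rot']).apply([1,0,0]))
iron('top',.039,(100,215,160,262),'t14')
"
```

```text
[0.51346808 0.25149088 0.01648143] [-6.30569255 -1.11362486  4.73050522] [-0.06312379  1.1240526  -0.01909407] [-0.99922966  0.017159   -0.0352938 ]
top px [162 169] [185 226] size [0.1378 0.0511] ang 0.05 
 [[0.5336999893188477, 0.27390000224113464], [0.5338000059127808, 0.22280000150203705], [0.6715999841690063, 0.22290000319480896], [0.6715999841690063, 0.27399998903274536]]
```

Request:
play_rows:
  targets: "0 0 0 0 0 0 -0.1;0 0 0 0 0 0 -0.12;0 0 0 0 0 0 -0.14;0 0 0 0 0 0 -0.16;0 0 0 0 0 0 -0.18"
  force: 20

```text
t: 25.55
ee_pos: [0.5162, 0.2516, 0.0167]
ee_rot: [0.009, 1.0, 0.0, 0.02]
ft_force: [1.1, -1.0, 0.2]
width: 0.0508
finger_force: 0.0
```

Request:
play_rows:
  targets: "0 0 0 0 0 0 -0.2;0 0 0 0 0 0 -0.22;0 0 0 0 0 0 -0.24;0 0 0 0 0 0 -0.26;0 0 0 0 0 0 -0.3"

```text
t: 26.18
ee_pos: [0.5148, 0.2516, 0.0167]
ee_rot: [0.009, 1.0, -0.0, 0.019]
ft_force: [0.3, 0.0, 0.0]
width: 0.0554
finger_force: 0.0
```

Request:
play_rows:
  targets: "0 0 0 0 0 0 -1;0 0 0 0 0 0 -1;0 0 0 0 0 0 -1;0 0 0 0 0 0 -1;0 0 -0.1 0 0 0 -1"

```text
t: 26.8
ee_pos: [0.5139, 0.2513, 0.0244]
ee_rot: [0.009, 1.0, -0.001, 0.018]
ft_force: [0.3, 0.5, -0.3]
width: 0.0853
finger_force: 0.0
```

Request:
play_rows:
  targets: "0 0 -0.3 0 0 0 -1;0 0 -0.6 0 0 0 -1;0 0 -0.6 0 0 0 -1;0 0 -0.6 0 0 0 -1;0 0 -0.4 0 0 0 -1"

```text
t: 27.42
ee_pos: [0.5073, 0.2519, 0.2278]
ee_rot: [0.009, 1.0, 0.001, 0.02]
ft_force: [0.1, 0.2, -0.2]
width: 0.0856
finger_force: 0.0
```

```bash
python3 - <<'E'
from iron import *
s=read_state();print(s["ee_pos"],s["t"]);c=calibration("wrist")
print(proj("wrist",[[.673,.25,.036],[.49,.25,.039]],c).round(0).tolist())
iron("wrist",.039,(230,400,100,420),"w15")
g=cv2.cvtColor(cv2.imread("pics/w15.png"),cv2.COLOR_BGR2GRAY)
for cc in(285,300,315,330,270,350):
    r0=int(proj("wrist",[[.673,.25,.039]],c)[0,1]);print(cc,r0-8,g[r0-8:r0+10,cc].tolist())
E
```

```text
[0.50734443 0.25192973 0.22776288] 27.425
[[312.0, 346.0], [308.0, 180.0]]
wrist px [283 176] [339 346] size [0.0525 0.1847] ang 88.86 
 [[0.48539999127388, 0.22609999775886536], [0.6700000166893005, 0.2224999964237213], [0.6711000204086304, 0.2750000059604645], [0.4864000082015991, 0.27869999408721924]]
285 339 [173, 168, 150, 128, 115, 111, 105, 86, 54, 32, 31, 30, 30, 29, 27, 33, 42, 52]
300 339 [146, 146, 146, 153, 158, 149, 122, 90, 56, 33, 27, 30, 29, 31, 32, 31, 36, 51]
315 339 [147, 148, 148, 150, 150, 139, 116, 89, 57, 33, 29, 32, 31, 32, 28, 28, 39, 50]
330 339 [145, 145, 145, 142, 129, 112, 102, 84, 55, 33, 28, 31, 27, 33, 29, 32, 40, 51]
270 339 [170, 167, 154, 131, 110, 106, 99, 74, 47, 31, 30, 32, 29, 32, 31, 34, 46, 57]
350 339 [179, 177, 163, 139, 120, 113, 105, 81, 50, 31, 29, 29, 31, 32, 29, 31, 45, 57]
```

```bash
python3 -c "
from plant import *
print(hand_in())"
```

```text
the job is handed in; nothing more can be done
None
```

I handed the job in at about 27.4 s: the widest iron lies flat on the board, tail out over its front, edge butted against the stop at about 6.5 N and within about 0.1° of square by the last wrist image, and let go; drag readings peaked at 7.2 N, nothing else was touched, but I viewed 11 pictures, one over the limit of 10.

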